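# Zero the profile gauge by fingertip

### The arm

A 7-joint arm with a two-finger parallel gripper is mounted at the origin on the work surface. World frame = base frame: x ahead of the robot, y to its left, z up, the work surface at z = 0. Lengths are in m, angles in degrees, forces in N, time in s.
With the tool pointing down it reaches from about 0.425 to 0.875 m from the base axis. Payload 4.7 kg.
Tool frame: the origin (TCP) lies at the very end of the fingers, on their centre line; the grasp point (between the pads) lies 19 mm behind it (env.grip_point_offset is the distance from the TCP to the grasp point, in m); z points along the fingers, y is the line along which they close (so a half turn about z gives the same grasp; the last joint's range is limited). The gripper opens to 87 mm and grips with 3 to 60 N. Pads are 19 mm wide; open, the fingers measure 117 mm over their backs; the gripper's body (75 mm by 190 mm) begins 51 mm behind the grasp point.
Start: joints at [0.808, 18.392, -4.016, 83.108, 1.295, 78.541, -3.26], TCP at [0.65, -0, 0.223] pointing down, gripper open.
Joint ranges: [-163.93, 163.93], [-17.29, 119.83], [-79.2, 71.16], [3.27, 140.29], [-89.18, 269.18], [5.43, 117.66], [-154.24, 154.24]. Speed limits (degrees/s): [147.25, 147.25, 180, 180, 180, 180, 180].

### API

Orientations are given as [roll, pitch, yaw] about the fixed x, y, z axes, in that order (R = Rz(yaw) Ry(pitch) Rx(roll)).
In Python, from cell import env gives the robot as it stands.
- The arm moves only by the tool jog_arm, never from a script. Its argument "motion" is a list of rows, each an object of numbers: "x", "y", "z": the shift along the tool's x, y, z in cm; "ax", "ay", "az": the turn, a rotation vector about the tool's x, y, z in degrees. In form: [{"x": .., "y": .., "z": .., "ax": .., "ay": .., "az": ..}, ...]. A call has exactly 5 rows; each row shifts and turns the commanded pose from where the row before left it, along the tool's axes as they then stand; what a row does not reach is not made up. A row lasts 1/10 s, in which the tool goes at most 50 mm and 8.59 degrees, less where a joint would pass 70% of its speed; a pose out of reach is approached as far as the arm can. A call is refused whole if a number of a shift passes 5 or a number of a turn 8.59, either way. A call with a gripper value outside its range is refused whole. "claw" is the gripper command: -1 is shut, 1 is fully open, values between are in proportion, set as the call begins (left out, the last holds). The fingers move at their own pace and stop on an object; "squeeze" is the grip in N (left out, the last holds). Time passes only in rows, so rows that do not move let the fingers close, or fill a call up. It gives the time, the measured TCP pose, the force, the opening and the grip force at its end, in the units of the state.
- env.get_obs(): the state, without advancing time (a new reading comes with each control period).
- env.read_camera(name): name is "scene" or "side" or "wrist"; returns the picture (384x512x3 uint8, red, green, blue); there is no depth.
- env.camera_params(name): a dict with "fx", "fy", "cx", "cy" (pixels), "extrinsics" (4x4, takes a point from world to camera coordinates). Camera axes: x right, y up, looking along -z (the intrinsics and any distortion apply to the point x, -y, -z); pixel columns grow to the right and rows downward; lengths in m; the calibration is good to about 2 mm. A picture is of the moment at which its call begins: read the wrist's pose just before it. camera_params takes no time and is no camera call; for the wrist camera it gives the pose at the moment of the call.
- env.sign_off(): hands the job in; it is judged then, once.
The state is a dict: "time_s": time; "qpos": joint angles; "joint_velocities": joint speeds; "effort": joint torques, N m; "tool_pos": TCP position; "tool_rot": TCP orientation; "force": force on the tool from outside, world axes, zero at the start; "wrist_torque": the same for the moment, N m; "grip_width": finger opening in m; "grasp_force": force on a finger pad.
Only numpy, scipy, OpenCV 4.12 (cv2) and the standard library are available. Lean on these libraries where they do the work, as an engineer would, in place of code of your own. Each camera call takes 0.05 s, during which the arm holds its last target. There are 200 camera calls.

### The job

The yellow teeth of the profile gauge still stand up in the shape of the last moulding. With your fingertips, work along the row from the red end to the black end, gently pressing the teeth down as you go, until every tooth is flush with the top of the bar. Only touch the gauge, without lifting, tipping or shoving it, and leave the offcut, the tin and the mug of brushes where they are.

Things in the scene. Friction and masses are not known exactly. Their poses are not given: they have to be found in the camera images.
- gauge: profile gauge standing loose on the table, about 1 kg: wooden foot 100 (x) by 200 (y) by 18 mm, on it an upright black bar 26 mm thick (x), 186 mm long (y), its flat top 80 mm above the table. In its top is a row of 15 yellow teeth along y. Origin: centre of the foot's underside; z up. The last 16 mm of the bar at the +y end is red; the -y end is black.
- row_start (a point): point on the bar's top face level (80 mm above the table) on the row's centre line, above the first tooth, the one nearest the red end; 70 mm from the gauge's middle
- row_end (a point): the same at the last tooth, nearest the black end; the row runs straight, 140 mm, from row_start to row_end
- offcut: dark wood moulding offcut, 45 by 160 by 30 mm high, lying loose beside the gauge, at least 12 mm clear of its foot; origin at its underside's centre, length along its y
- tin: blue and metal paint tin, 76 mm across, 100 mm high, standing; origin at its underside's centre
- brush_mug: black mug, 80 mm across with a side handle, brushes standing in it, 205 mm high in all; origin at its underside's centre
- t01 (a joint): tooth 1 of 15 counted from the red end (0 mm from row_start towards row_end): how far its rounded top stands above the bar's top (m); 0 = flush. Each tooth is 8 mm wide along the row, 9 mm across, at 10 mm pitch; slides straight down under about 1.2 N, no spring, stays where left, stops at flush; stands 3 to 11 mm up at the start.
- t02 (a joint): tooth 2 of 15 counted from the red end (10 mm from row_start towards row_end): how far its rounded top stands above the bar's top (m); 0 = flush. Like tooth 1.
- t03 (a joint): tooth 3 of 15 counted from the red end (20 mm from row_start towards row_end): how far its rounded top stands above the bar's top (m); 0 = flush. Like tooth 1.
- t04 (a joint): tooth 4 of 15 counted from the red end (30 mm from row_start towards row_end): how far its rounded top stands above the bar's top (m); 0 = flush. Like tooth 1.
- t05 (a joint): tooth 5 of 15 counted from the red end (40 mm from row_start towards row_end): how far its rounded top stands above the bar's top (m); 0 = flush. Like tooth 1.
- t06 (a joint): tooth 6 of 15 counted from the red end (50 mm from row_start towards row_end): how far its rounded top stands above the bar's top (m); 0 = flush. Like tooth 1.
- t07 (a joint): tooth 7 of 15 counted from the red end (60 mm from row_start towards row_end): how far its rounded top stands above the bar's top (m); 0 = flush. Like tooth 1.
- t08 (a joint): tooth 8 of 15 counted from the red end (70 mm from row_start towards row_end): how far its rounded top stands above the bar's top (m); 0 = flush. Like tooth 1.
- t09 (a joint): tooth 9 of 15 counted from the red end (80 mm from row_start towards row_end): how far its rounded top stands above the bar's top (m); 0 = flush. Like tooth 1.
- t10 (a joint): tooth 10 of 15 counted from the red end (90 mm from row_start towards row_end): how far its rounded top stands above the bar's top (m); 0 = flush. Like tooth 1.
- t11 (a joint): tooth 11 of 15 counted from the red end (100 mm from row_start towards row_end): how far its rounded top stands above the bar's top (m); 0 = flush. Like tooth 1.
- t12 (a joint): tooth 12 of 15 counted from the red end (110 mm from row_start towards row_end): how far its rounded top stands above the bar's top (m); 0 = flush. Like tooth 1.
- t13 (a joint): tooth 13 of 15 counted from the red end (120 mm from row_start towards row_end): how far its rounded top stands above the bar's top (m); 0 = flush. Like tooth 1.
- t14 (a joint): tooth 14 of 15 counted from the red end (130 mm from row_start towards row_end): how far its rounded top stands above the bar's top (m); 0 = flush. Like tooth 1.
- t15 (a joint): tooth 15 of 15 counted from the red end (140 mm from row_start towards row_end): how far its rounded top stands above the bar's top (m); 0 = flush. Like tooth 1.

How it is judged (in metres and radians):
On the way, in this order (a step that is already met when the one before it is completed fails the run):
1. the five teeth nearest the red end are pressed flush by the fingers (value of joint each of t01, t02, t03, t04, t05 below 0.002 m and contact force between the fingers and gauge above 0.3 N), for 0.05 s.
2. then the five middle teeth are pressed flush by the fingers (value of joint each of t06, t07, t08, t09, t10 below 0.002 m and contact force between the fingers and gauge above 0.3 N), for 0.05 s.
3. then the five teeth nearest the black end are pressed flush by the fingers (value of joint each of t11, t12, t13, t14, t15 below 0.002 m and contact force between the fingers and gauge above 0.3 N), for 0.05 s.
At the end, for the whole second after the job is handed in: All 15 teeth stand less than 2 mm above the bar's top; the gauge stands upright and still within 20 mm of where it was; offcut, tin and mug are within 15 mm of where they were (value of joint each of t01, t02, t03, t04, t05, t06, t07, t08, t09, t10, t11, t12, t13, t14, t15 below 0.002 m and distance of gauge from where it was at the start of the episode below 0.02 m and angle between gauge's own z axis and vertical below 0.05 rad and linear speed of gauge below 0.02 m/s and distance of each of offcut, tin, brush_mug from where it was at the start of the episode below 0.015 m); the robot touches nothing.
It fails at once if the gauge is pressed with more than 60 N (contact force between the fingers and gauge above 60 N).
It fails at once if the gauge is shoved more than 20 mm, lifted or tipped (distance of gauge from where it was at the start of the episode above 0.02 m or height (world z) of gauge above 0.006 m or angle between gauge's own z axis and vertical above 0.12 rad).
It fails at once if the offcut, tin or mug is moved more than 15 mm or tipped (distance of any of offcut, tin, brush_mug from where it was at the start of the episode above 0.015 m or angle between any of offcut, tin, brush_mug's own z axis and vertical above 0.2 rad).
It also fails if it takes over 61 s, if anything falls off the work surface, if the arm or the gripper's body presses on something with over 40 N, if the wrist force passes 120 N, or if a joint passes its speed limit or range.

## Working session

There is one attempt and no reset: what is moved stays moved. The work goes in short steps, Python scripts to look and compute and a tool call to move; the robot and the scene stay as the last step left them, time stands still between calls to the robot, and variables do not carry over. Pictures are saved under pics/ and viewed, at most 10 in all, crops included, and the job is handed in when it is done.

Besides the shell and the picture viewer there is one more tool, called after "Request:" as name([rows], argument=value, ...), one row to a line, values as JSON. jog_arm: Moves the arm, as the interface text tells. Its arguments: {"type":"object","properties":{"motion":{"type":"array"},"claw":{"type":"number"},"squeeze":{"type":"number"}},"required":["motion"]}

```bash
mkdir -p pics
cat > h.py <<'E'
import numpy as np, cv2
from cell import env
def ray(name,uv,p=None):
    p=p or env.camera_params(name)
    E=np.array(p["extrinsics"]);R,t=E[:3,:3],E[:3,3]
    d=np.array([(uv[0]-p["cx"])/p["fx"],-(uv[1]-p["cy"])/p["fy"],-1.])
    return -R.T@t, R.T@d
def onz(name,uv,z,p=None):
    o,d=ray(name,uv,p); return o+d*(z-o[2])/d[2]
def proj(name,X,p=None):
    p=p or env.camera_params(name)
    E=np.array(p["extrinsics"]);c=E[:3,:3]@np.array(X)+E[:3,3]
    return p["cx"]+p["fx"]*c[0]/-c[2], p["cy"]+p["fy"]*c[1]/c[2]
E
python3 - <<'E'
from h import *
for n in("scene","side"):
    im=env.read_camera(n); cv2.imwrite(f"pics/{n}0.png",im[:,:,::-1]); np.save(n,im)
    print({k:v for k,v in env.camera_params(n).items()})
im=env.read_camera("wrist"); cv2.imwrite("pics/wrist0.png",im[:,:,::-1]); np.save("wrist",im)
a=[np.load(n+".npy") for n in("scene","side","wrist")]
cv2.imwrite("pics/all0.png",np.hstack([cv2.resize(i,None,fx=.78,fy=.78) for i in a[:2]])[:,:,::-1])
E
```

```text
{'fx': 375.438074054374, 'fy': 375.438074054374, 'cx': 251.51206585148802, 'cy': 191.68431006137234, 'extrinsics': array([[ 0.11663261,  0.99310997,  0.01137596, -0.05218399],
       [-0.7803569 ,  0.08454915,  0.61959224,  0.39363608],
       [ 0.61436141, -0.08114197,  0.78484141, -1.5091031 ],
       [ 0.        ,  0.        ,  0.        ,  1.        ]])}
{'fx': 357.5804091123106, 'fy': 357.5804091123106, 'cx': 253.5151762782926, 'cy': 189.95334473768364, 'extrinsics': array([[-0.76621213, -0.64217726,  0.02296409,  0.43036106],
       [ 0.3783415 , -0.42195472,  0.82390043, -0.28626235],
       [-0.51940032,  0.63997077,  0.56626913, -0.78473431],
       [ 0.        ,  0.        ,  0.        ,  1.        ]])}
```

View pics/all0.png

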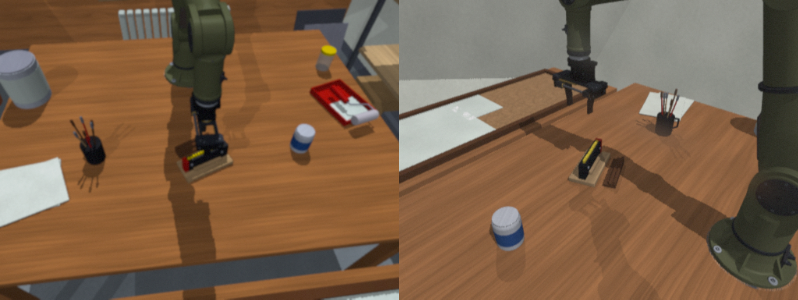

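View pics/wrist0.png

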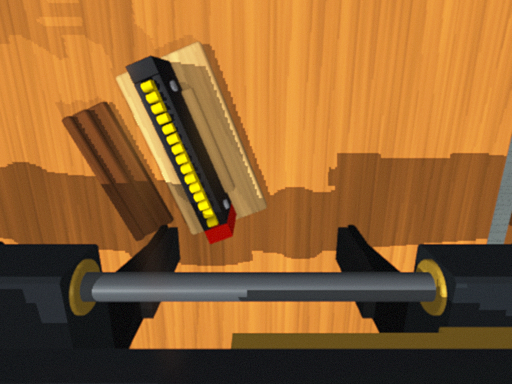

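The wrist picture shows the gauge with its teeth from (150,85) at the black end to (212,220) at the red end. The offcut lies to the left of it, and the tin and mug are far off.

```bash
python3 - <<'E'
from h import *
o=env.get_obs(); print(o["time_s"],o["tool_pos"],o["tool_rot"],o["force"],o["grip_width"])
P={n:env.camera_params(n) for n in("scene","side","wrist")}
def big(m):
    n,l,s,c=cv2.connectedComponentsWithStats(m.astype(np.uint8)); return [(s[i,4],c[i].round(1).tolist(),s[i,:4].tolist()) for i in range(1,n) if s[i,4]>8]
for n in P:
    im=np.load(n+".npy"); h=cv2.cvtColor(im,cv2.COLOR_RGB2HSV)
    y=(h[...,0]>24)&(h[...,0]<34)&(h[...,1]>200)&(h[...,2]>90); r=((h[...,0]<5)|(h[...,0]>175))&(h[...,1]>190)&(h[...,2]>60)
    B=big(y); print(n,"Y",[b[:2] for b in B][:20]); print(" R",[b for b in big(r)][:6])
    if n=="wrist":
        for b in B: print(onz(n,b[1],.086,P[n]).round(4))
        m=big(r); 
        m=max(m,key=lambda b:b[0]); print("red",onz(n,m[1],.08,P[n]))
        c,_=cv2.findContours(r.astype(np.uint8),0,2); c=max(c,key=cv2.contourArea); print(cv2.approxPolyDP(c,3,True)[:,0].tolist())
    if n!="wrist":
        cs=[np.array(b[1]) for b in B]
E
python3 -c "
import cv2
i=cv2.imread('pics/wrist0.png')[40:260,50:290];cv2.imwrite('pics/c.png',cv2.resize(i,None,fx=2.7,fy=2.7,interpolation=2))"
```

```text
0.15 [ 6.49603376e-01 -2.82225527e-05  2.21740648e-01] [-1.79919410e+02  4.45203968e-03  9.00034668e+01] [-0.51164541  0.14486002  1.23638336] 0.08709233381034852
scene Y [(np.int32(181), [421.0, 64.6]), (np.int32(81), [250.5, 198.3])]
 R [(np.int32(1373), [427.9, 122.5], [398, 102, 71, 59]), (np.int32(33), [113.1, 180.2], [110, 175, 7, 14]), (np.int32(111), [237.6, 210.4], [234, 201, 8, 19])]
side Y []
 R []
wrist Y [(np.int32(587), [155.5, 101.6]), (np.int32(1325), [189.4, 173.9])]
 R [(np.int32(494), [221.8, 228.7], [205, 205, 31, 39])]
[0.5587 0.0693 0.086 ]
[0.5845 0.0031 0.086 ]
red [ 0.61257062 -0.05611293  0.08      ]
[[231, 205], [226, 223], [205, 230], [210, 243], [232, 234], [235, 213]]
```

View pics/c.png

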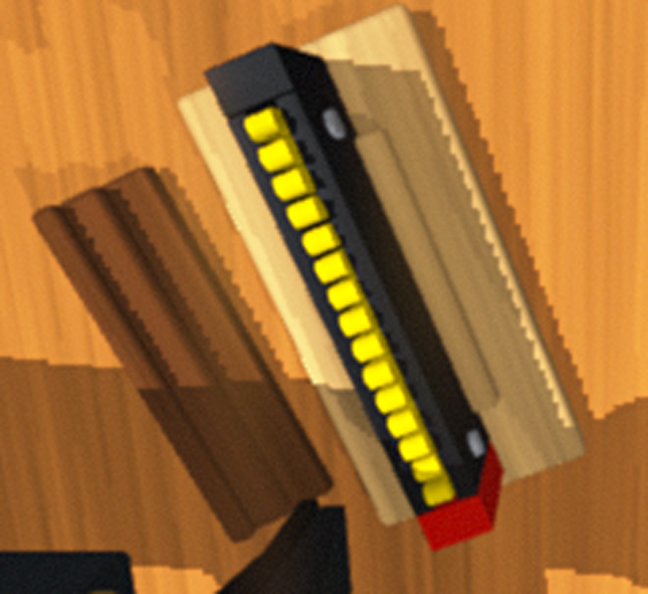

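The crop shows the bar's top face clearly. The black-end corners are at about (207,72) and (272,43) in crop pixels, and the red-end corners at about (435,550) and (492,528). Next I'll turn these into positions and cross-check them with the scene camera.

Run:
```python
from h import *
P={n:env.camera_params(n) for n in("scene","side","wrist")}
w=lambda q,z:onz("wrist",(50+(q[0]+.5)/2.7-.5,40+(q[1]+.5)/2.7-.5),z,P["wrist"])
C=[w(q,.08) for q in[(207,72),(272,43),(435,550),(492,528)]]
print(np.round(C,4)); a=(C[0]+C[1])/2;b=(C[2]+C[3])/2
print("L",np.linalg.norm(a-b),"W",np.linalg.norm(C[0]-C[1]),np.linalg.norm(C[2]-C[3]),"mid",(a+b)/2,"ang",np.degrees(np.arctan2(*(a-b)[[1,0]])))
T=[w(q,.087) for q in[(262,125),(437,490)]]
print("teeth",np.round(T,4),np.linalg.norm(T[0]-T[1]))
print("foot",[w(q,.018).round(4) for q in[(180,98),(402,6),(585,452),(388,525)]])
print("offcut",[w(q,.03).round(4) for q in[(35,215),(152,168),(330,488),(240,542)]])
print("scene red",onz("scene",(237.6,206),.08,P["scene"]),"scene yel",onz("scene",(250.5,198.3),.087,P["scene"]))
for X in (a,b,(a+b)/2): print(proj("scene",X,P["scene"]),proj("side",X,P["side"]))
i=np.load("scene.npy")[165:235,205:305];j=np.load("side.npy")[170:250,200:300]
i,j=[cv2.resize(k,(400,320) ,interpolation=2) for k in(i,j)]
cv2.imwrite("pics/ss.png",np.hstack([i,j])[:,:,::-1])
```

```text
[[ 0.5341  0.099   0.08  ]
 [ 0.5561  0.1077  0.08  ]
 [ 0.6006 -0.0727  0.08  ]
 [ 0.6227 -0.0634  0.08  ]]
L 0.18387542856649564 W 0.023663382382223278 0.02391379762699274 mid [0.57836664 0.01765878 0.08      ] ang 111.23179150229106
teeth [[ 0.5526  0.0825  0.087 ]
 [ 0.6036 -0.0448  0.087 ]] 0.1372009890523199
foot [array([0.4986, 0.093 , 0.018 ]), array([0.588 , 0.1262, 0.018 ]), array([ 0.6594, -0.056 ,  0.018 ]), array([ 0.5696, -0.0915,  0.018 ])]
offcut [array([0.4402, 0.0488, 0.03  ]), array([0.4892, 0.0668, 0.03  ]), array([ 0.548 , -0.0682,  0.03  ]), array([ 0.5059, -0.0942,  0.03  ])]
scene red [ 0.61345151 -0.06013656  0.08      ] scene yel [ 0.59543634 -0.02129296  0.087     ]
(np.float64(290.0482808581405), np.float64(182.7692243437383)) (np.float64(234.14224459729294), np.float64(211.54072931708544))
(np.float64(234.76599560595844), np.float64(205.73683469269127)) (np.float64(255.8636197027722), np.float64(177.0312542846485))
(np.float64(263.10064475205996), np.float64(193.96490489649557)) (np.float64(245.7646525273114), np.float64(193.07582116416677))
```

View pics/ss.png

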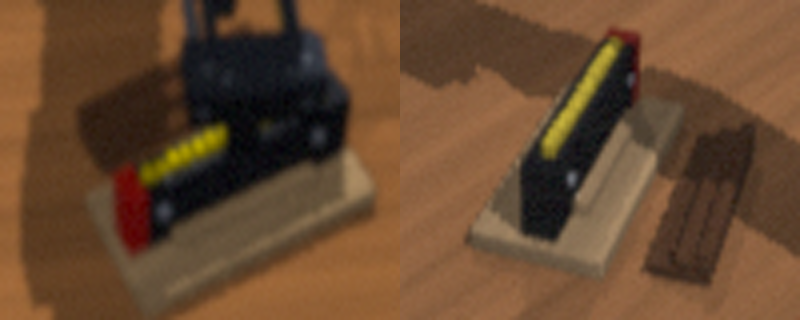

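The three views agree. The gauge's middle is at (0.5785, 0.0175), and the row runs from about (0.604, -0.048) at the red end to (0.553, 0.083), which is 111.4°. I'll shut the fingers, align the tool x axis with the row and go above the first teeth.

Request:
jog_arm([
  {"az": -7.1},
  {"az": -7.1},
  {"az": -7.2},
  {"x": -1.1, "y": -3.0},
  {"x": -1.2, "y": -3.0},
], claw=-1)

```text
$.motion[0]: bad value
```

Request:
jog_arm([
  {"z": 3.5},
  {"z": 3.5},
  {"z": 3},
  {"z": 1},
  {},
])

```text
$.motion[0]: bad value
```

Run:
```python
from h import *
o=env.get_obs(); print(o["time_s"],o["tool_pos"],o["tool_rot"],o["force"],o["grip_width"])
im=[env.read_camera(n) for n in("wrist","side")]
p=env.camera_params("side")
u,v=map(int,proj("side",o["tool_pos"],p)); print(proj("wrist",o["tool_pos"]))
c=cv2.resize(im[1][v-40:v+40,u-40:u+40],(384,384),interpolation=2)
cv2.imwrite("pics/w1.png",cv2.resize(np.hstack([im[0],c]),(790,338))[:,:,::-1])
```

```text
0.15 [ 6.49603376e-01 -2.82225527e-05  2.21740648e-01] [-1.79919410e+02  4.45203968e-03  9.00034668e+01] [-0.51164541  0.14486002  1.23638336] 0.08709233381034852
(np.float64(257.6433774121314), np.float64(242.08826738501511))
```

View pics/w1.png

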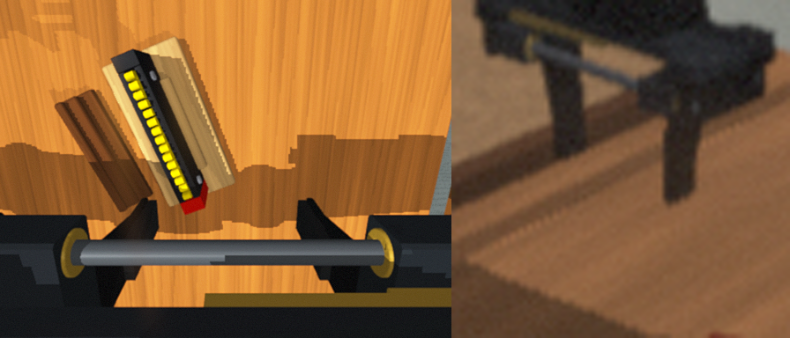

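Both calls were refused because every row needs all six numbers. The picture is unchanged, so nothing has moved.

Request:
jog_arm([
  {"x": 0, "y": 0, "z": 0, "ax": 0, "ay": 0, "az": -7.1},
  {"x": 0, "y": 0, "z": 0, "ax": 0, "ay": 0, "az": -7.1},
  {"x": 0, "y": 0, "z": 0, "ax": 0, "ay": 0, "az": -7.2},
  {"x": -1.1, "y": -3, "z": 0, "ax": 0, "ay": 0, "az": 0},
  {"x": -1.2, "y": -3, "z": 0, "ax": 0, "ay": 0, "az": 0},
], claw=-1)

```text
time_s: 0.75
tool_pos: [0.602, -0.0428, 0.2219]
tool_rot: [-180.0, -0.0, 111.5]
force: [0.6, -0.6, 0.6]
grip_width: 0.0548
grasp_force: 0.0
```

Request:
jog_arm([
  {"x": 0, "y": 0, "z": 3.5, "ax": 0, "ay": 0, "az": 0},
  {"x": 0, "y": 0, "z": 3.5, "ax": 0, "ay": 0, "az": 0},
  {"x": 0, "y": 0, "z": 3, "ax": 0, "ay": 0, "az": 0},
  {"x": 0, "y": 0, "z": 1, "ax": 0, "ay": 0, "az": 0},
  {"x": 0, "y": 0, "z": 0, "ax": 0, "ay": 0, "az": 0},
])

```text
time_s: 1.25
tool_pos: [0.6014, -0.0432, 0.1111]
tool_rot: [-179.8, -0.1, 111.4]
force: [0.4, -0.2, -0.3]
grip_width: 0.0149
grasp_force: 0.0
```

Run:
```python
from h import *
o=env.get_obs(); print(o["time_s"],o["tool_pos"],o["tool_rot"],o["force"],o["grip_width"])
im=[env.read_camera(n) for n in("wrist","side")]
p=env.camera_params("side")
u,v=map(int,proj("side",o["tool_pos"],p)); print(proj("wrist",o["tool_pos"]))
c=cv2.resize(im[1][v-40:v+40,u-40:u+40],(384,384),interpolation=2)
cv2.imwrite("pics/w2.png",cv2.resize(np.hstack([im[0],c]),(790,338))[:,:,::-1])
```

```text
1.25 [ 0.60144626 -0.04324651  0.11110438] [-1.79832661e+02 -7.65171993e-02  1.11407033e+02] [ 0.40295028 -0.23626866 -0.31927366] 0.014931616296192309
(np.float64(254.77953374162132), np.float64(238.8439382874024))
```

View pics/w2.png

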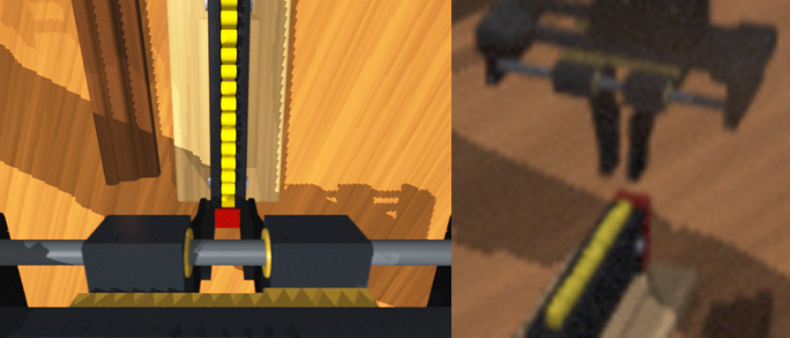

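The row runs straight up the wrist picture at column ~258 and is centred between the closing fingers. The red end is at about (258,247). I'll check the offsets in the tool frame while the fingers finish closing.

Run:
```python
from h import *
im=env.read_camera("wrist"); p=env.camera_params("wrist"); o=env.get_obs(); h=cv2.cvtColor(im,cv2.COLOR_RGB2HSV)
y=(h[...,0]>24)&(h[...,0]<34)&(h[...,1]>180)&(h[...,2]>90); r=((h[...,0]<5)|(h[...,0]>175))&(h[...,1]>190)&(h[...,2]>60)
c=np.array([.5785,.0175]);b=np.radians(111.4);e=np.array([np.cos(b),np.sin(b)]);n=np.array([e[1],-e[0]])
ys,xs=np.nonzero(y); print("y",xs.min(),xs.max(),ys.min(),ys.max())
rows=np.nonzero(r.sum(1)>10)[0]; print("r",rows.min(),rows.max(),np.nonzero(r.sum(0)>10)[0][[0,-1]])
f=lambda q,z:(lambda d:((d@e)*1e3+70,(d@n)*1e3))(onz("wrist",q,z,p)[:2]-c)
print("t,off of tooth1 low edge",f((258,ys.max()),.083),"red top edges (exp -23,-7)",f((258,rows.max()),.08),f((258,rows.min()),.08))
for k in (10,60,120,200):
    s=xs[ys==k] if (ys==k).any() else xs[abs(ys-k)<3]; print(f(((s.min()+s.max())/2,k),.087))
print("tool",(o["tool_pos"][:2]-c)@e*1e3+70,(o["tool_pos"][:2]-c)@n*1e3,o["grip_width"])
```

```text
y 246 289 0 299
r 233 254 [251 264]
t,off of tooth1 low edge (np.float64(-55.36532387266608), np.float64(1.4218522051123468)) red top edges (exp -23,-7) (np.float64(-21.923135125019712), np.float64(1.4465550622449346)) (np.float64(-6.397796848407978), np.float64(1.453441416516648))
(np.float64(123.98750866689292), np.float64(-0.07361711589846967))
(np.float64(99.71706033340625), np.float64(-0.1513177198881128))
(np.float64(67.69769033444507), np.float64(-0.25382610185543775))
(np.float64(19.18366006087195), np.float64(-0.40914129844488023))
tool 4.074673889058317 1.5108332764363404 0.004387371027156206
```

Request:
jog_arm([
  {"x": 0, "y": 0, "z": 0.5, "ax": 0, "ay": 0, "az": 0},
  {"x": 0, "y": 0, "z": 0, "ax": 0, "ay": 0, "az": 0},
  {"x": 0, "y": 0, "z": 0, "ax": 0, "ay": 0, "az": 0},
  {"x": 0, "y": 0, "z": 0, "ax": 0, "ay": 0, "az": 0},
  {"x": 0, "y": 0, "z": 0, "ax": 0, "ay": 0, "az": 0},
])

```text
time_s: 1.9
tool_pos: [0.6026, -0.0433, 0.1077]
tool_rot: [180.0, 0.0, 111.4]
force: [-0.1, 0.6, 0.4]
grip_width: 0.0006
grasp_force: 0.0
```

The measurements agree to about 1 mm and the fingers are shut, so I'll make the first press slowly, watching the force.

Request:
jog_arm([
  {"x": 0, "y": 0, "z": 1.2, "ax": 0, "ay": 0, "az": 0},
  {"x": 0, "y": 0, "z": 0.5, "ax": 0, "ay": 0, "az": 0},
  {"x": 0, "y": 0, "z": 0.5, "ax": 0, "ay": 0, "az": 0},
  {"x": 0, "y": 0, "z": 0.4, "ax": 0, "ay": 0, "az": 0},
  {"x": 0, "y": 0, "z": 0, "ax": 0, "ay": 0, "az": 0},
])

```text
time_s: 2.4
tool_pos: [0.6023, -0.0433, 0.0809]
tool_rot: [-180.0, -0.0, 111.4]
force: [-0.1, 0.0, -0.7]
grip_width: 0.0004
grasp_force: 0.0
```

Request:
jog_arm([
  {"x": 0, "y": 0, "z": 0.05, "ax": 0, "ay": 0, "az": 0},
  {"x": 0, "y": 0, "z": 0.05, "ax": 0, "ay": 0, "az": 0},
  {"x": 0, "y": 0, "z": 0.05, "ax": 0, "ay": 0, "az": 0},
  {"x": 0, "y": 0, "z": 0, "ax": 0, "ay": 0, "az": 0},
  {"x": 0, "y": 0, "z": 0, "ax": 0, "ay": 0, "az": 0},
])

```text
time_s: 2.9
tool_pos: [0.6028, -0.0434, 0.0805]
tool_rot: [180.0, 0.0, 111.4]
force: [-0.6, 0.6, 1.5]
grip_width: 0.0003
grasp_force: 1.2
```

Request:
jog_arm([
  {"x": 0, "y": 0, "z": 0.05, "ax": 0, "ay": 0, "az": 0},
  {"x": 0, "y": 0, "z": 0.05, "ax": 0, "ay": 0, "az": 0},
  {"x": 0, "y": 0, "z": 0, "ax": 0, "ay": 0, "az": 0},
  {"x": 0, "y": 0, "z": 0, "ax": 0, "ay": 0, "az": 0},
  {"x": 0, "y": 0, "z": 0, "ax": 0, "ay": 0, "az": 0},
])

```text
time_s: 3.4
tool_pos: [0.6028, -0.0433, 0.0804]
tool_rot: [180.0, 0.0, 111.4]
force: [-2.8, -0.0, 7.8]
grip_width: 0.0004
grasp_force: 3.8
```

The tips sit on the bar top at z ≈ 0.0804 with 8 N. I'll repeat this depth in 15 mm steps.

Request:
jog_arm([
  {"x": 0, "y": 0, "z": -1.8, "ax": 0, "ay": 0, "az": 0},
  {"x": 1.5, "y": 0, "z": 0, "ax": 0, "ay": 0, "az": 0},
  {"x": 0, "y": 0, "z": 1.2, "ax": 0, "ay": 0, "az": 0},
  {"x": 0, "y": 0, "z": 0.6, "ax": 0, "ay": 0, "az": 0},
  {"x": 0, "y": 0, "z": 0, "ax": 0, "ay": 0, "az": 0},
])

```text
time_s: 3.9
tool_pos: [0.5973, -0.0268, 0.0803]
tool_rot: [179.9, -0.1, 111.5]
force: [-4.0, 4.1, 15.9]
grip_width: 0.0006
grasp_force: 7.6
```

Request:
jog_arm([
  {"x": 0, "y": 0, "z": -1.8, "ax": 0, "ay": 0, "az": 0},
  {"x": 1.4, "y": 0, "z": 0, "ax": 0, "ay": 0, "az": 0},
  {"x": 0, "y": 0, "z": 1.2, "ax": 0, "ay": 0, "az": 0},
  {"x": 0, "y": 0, "z": 0.55, "ax": 0, "ay": 0, "az": 0},
  {"x": 0, "y": 0, "z": 0, "ax": 0, "ay": 0, "az": 0},
])

```text
time_s: 4.4
tool_pos: [0.5914, -0.0143, 0.0802]
tool_rot: [-180.0, -0.1, 111.5]
force: [-5.8, 2.3, 16.5]
grip_width: 0.0002
grasp_force: 8.5
```

Before going on I'll lift and back off to check that teeth 1–5 are flush and the gauge hasn't moved.

Request:
jog_arm([
  {"x": 0, "y": 0, "z": -4, "ax": 0, "ay": 0, "az": 0},
  {"x": -4, "y": 0, "z": -2, "ax": 0, "ay": 0, "az": 0},
  {"x": -4, "y": 0, "z": 0, "ax": 0, "ay": 0, "az": 0},
  {"x": 0, "y": 0, "z": 0, "ax": 0, "ay": 0, "az": 0},
  {"x": 0, "y": 0, "z": 0, "ax": 0, "ay": 0, "az": 0},
])

```text
time_s: 4.9
tool_pos: [0.6197, -0.0922, 0.1366]
tool_rot: [-179.8, -0.1, 111.2]
force: [-0.2, 0.6, 0.3]
grip_width: 0.0003
grasp_force: 0.0
```

Run:
```python
from h import *
p=env.camera_params("wrist"); im=env.read_camera("wrist"); o=env.get_obs(); print(o["tool_pos"])
h=cv2.cvtColor(im,cv2.COLOR_RGB2HSV); r=((h[...,0]<5)|(h[...,0]>175))&(h[...,1]>190)&(h[...,2]>60)
rows=np.nonzero(r.sum(1)>6)[0]; print([onz("wrist",(np.nonzero(r[k])[0].mean(),k),.08,p).round(4) for k in rows[[0,-1]]])
s=env.read_camera("side"); u,v=map(int,proj("side",(.5785,.0175,.08)))
c=cv2.resize(s[v-35:v+35,u-35:u+35],(384,384),interpolation=2)
cv2.imwrite("pics/w3.png",cv2.resize(np.hstack([im,c]),(796,341))[:,:,::-1])
```

```text
[ 0.61970057 -0.09028287  0.13684048]
[array([ 0.6047, -0.0518,  0.08  ]), array([ 0.611, -0.068,  0.08 ])]
```

View pics/w3.png

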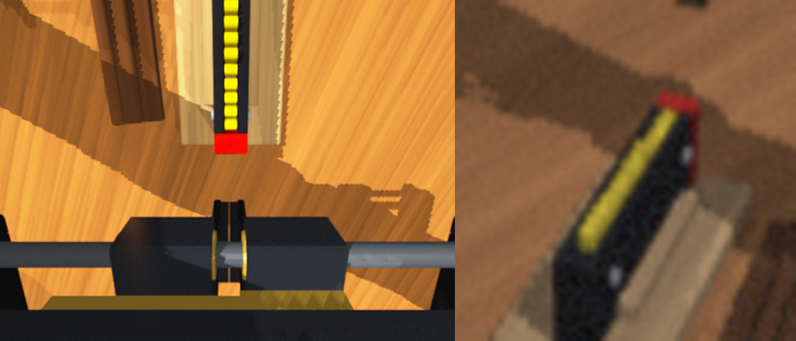

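Teeth 1–5 now sit at an even spacing in the picture (y ≈ 125 to 70, tooth 6 still standing) and the gauge is within about 1 mm of where it was. Next come the middle teeth, starting at t = 50 mm.

Request:
jog_arm([
  {"x": 4.7, "y": 0, "z": 0, "ax": 0, "ay": 0, "az": 0},
  {"x": 4.7, "y": 0, "z": 2.5, "ax": 0, "ay": 0, "az": 0},
  {"x": 0, "y": 0, "z": 2.2, "ax": 0, "ay": 0, "az": 0},
  {"x": 0, "y": 0, "z": 0.8, "ax": 0, "ay": 0, "az": 0},
  {"x": 0, "y": 0, "z": 0.45, "ax": 0, "ay": 0, "az": 0},
])

```text
time_s: 5.5
tool_pos: [0.5872, -0.0054, 0.0807]
tool_rot: [-179.9, -0.0, 111.5]
force: [-0.6, -0.1, 1.6]
grip_width: 0.0005
grasp_force: 0.7
```

Request:
jog_arm([
  {"x": 0, "y": 0, "z": 0, "ax": 0, "ay": 0, "az": 0},
  {"x": 0, "y": 0, "z": 0, "ax": 0, "ay": 0, "az": 0},
  {"x": 0, "y": 0, "z": 0, "ax": 0, "ay": 0, "az": 0},
  {"x": 0, "y": 0, "z": 0, "ax": 0, "ay": 0, "az": 0},
  {"x": 0, "y": 0, "z": 0, "ax": 0, "ay": 0, "az": 0},
])

```text
time_s: 6.0
tool_pos: [0.5881, -0.0064, 0.0819]
tool_rot: [180.0, 0.0, 111.4]
force: [-0.2, 0.6, 0.1]
grip_width: 0.0003
grasp_force: 0.0
```

It stopped at t ≈ 44 mm, a bit short. That still covers tooth 6, so I'll press here and carry on.

Request:
jog_arm([
  {"x": 0, "y": 0, "z": 0.1, "ax": 0, "ay": 0, "az": 0},
  {"x": 0, "y": 0, "z": 0.1, "ax": 0, "ay": 0, "az": 0},
  {"x": 0, "y": 0, "z": 0.1, "ax": 0, "ay": 0, "az": 0},
  {"x": 0, "y": 0, "z": 0, "ax": 0, "ay": 0, "az": 0},
  {"x": 0, "y": 0, "z": 0, "ax": 0, "ay": 0, "az": 0},
])

```text
time_s: 6.5
tool_pos: [0.5881, -0.0061, 0.0803]
tool_rot: [180.0, 0.0, 111.4]
force: [-3.8, -1.4, 9.4]
grip_width: 0.0005
grasp_force: 4.7
```

Request:
jog_arm([
  {"x": 0, "y": 0, "z": -1.8, "ax": 0, "ay": 0, "az": 0},
  {"x": 1.3, "y": 0, "z": 0, "ax": 0, "ay": 0, "az": 0},
  {"x": 0, "y": 0, "z": 1.2, "ax": 0, "ay": 0, "az": 0},
  {"x": 0, "y": 0, "z": 0.6, "ax": 0, "ay": 0, "az": 0},
  {"x": 0, "y": 0, "z": 0, "ax": 0, "ay": 0, "az": 0},
])

```text
time_s: 7.0
tool_pos: [0.5833, 0.0082, 0.0803]
tool_rot: [179.9, -0.1, 111.5]
force: [-5.6, 2.6, 18.0]
grip_width: 0.0002
grasp_force: 9.0
```

Request:
jog_arm([
  {"x": 0, "y": 0, "z": -1.8, "ax": 0, "ay": 0, "az": 0},
  {"x": 1.3, "y": 0, "z": 0, "ax": 0, "ay": 0, "az": 0},
  {"x": 0, "y": 0, "z": 1.2, "ax": 0, "ay": 0, "az": 0},
  {"x": 0, "y": 0, "z": 0.55, "ax": 0, "ay": 0, "az": 0},
  {"x": 0, "y": 0, "z": 0, "ax": 0, "ay": 0, "az": 0},
])

```text
time_s: 7.5
tool_pos: [0.5778, 0.0205, 0.0802]
tool_rot: [-180.0, -0.1, 111.5]
force: [-6.6, 1.9, 19.8]
grip_width: 0.0006
grasp_force: 10.0
```

Request:
jog_arm([
  {"x": 0, "y": 0, "z": -1.8, "ax": 0, "ay": 0, "az": 0},
  {"x": 1.3, "y": 0, "z": 0, "ax": 0, "ay": 0, "az": 0},
  {"x": 0, "y": 0, "z": 1.2, "ax": 0, "ay": 0, "az": 0},
  {"x": 0, "y": 0, "z": 0.6, "ax": 0, "ay": 0, "az": 0},
  {"x": 0, "y": 0, "z": 0, "ax": 0, "ay": 0, "az": 0},
])

```text
time_s: 8.0
tool_pos: [0.5729, 0.0325, 0.0802]
tool_rot: [-179.9, -0.1, 111.5]
force: [-7.8, 3.1, 21.8]
grip_width: 0.0006
grasp_force: 10.7
```

Middle group pressed (t = 86 mm). On to the black end.

Request:
jog_arm([
  {"x": 0, "y": 0, "z": -1.8, "ax": 0, "ay": 0, "az": 0},
  {"x": 1.4, "y": 0, "z": 0, "ax": 0, "ay": 0, "az": 0},
  {"x": 0, "y": 0, "z": 1.2, "ax": 0, "ay": 0, "az": 0},
  {"x": 0, "y": 0, "z": 0.55, "ax": 0, "ay": 0, "az": 0},
  {"x": 0, "y": 0, "z": 0, "ax": 0, "ay": 0, "az": 0},
])

```text
time_s: 8.5
tool_pos: [0.5679, 0.0458, 0.0802]
tool_rot: [-180.0, -0.1, 111.5]
force: [-6.6, 3.9, 18.3]
grip_width: 0.0006
grasp_force: 9.1
```

Request:
jog_arm([
  {"x": 0, "y": 0, "z": -1.8, "ax": 0, "ay": 0, "az": 0},
  {"x": 1.4, "y": 0, "z": 0, "ax": 0, "ay": 0, "az": 0},
  {"x": 0, "y": 0, "z": 1.2, "ax": 0, "ay": 0, "az": 0},
  {"x": 0, "y": 0, "z": 0.55, "ax": 0, "ay": 0, "az": 0},
  {"x": 0, "y": 0, "z": 0, "ax": 0, "ay": 0, "az": 0},
])

```text
time_s: 9.0
tool_pos: [0.5624, 0.0585, 0.0802]
tool_rot: [-179.9, -0.1, 111.5]
force: [-5.5, 2.2, 16.3]
grip_width: 0.0004
grasp_force: 8.1
```

Request:
jog_arm([
  {"x": 0, "y": 0, "z": -1.8, "ax": 0, "ay": 0, "az": 0},
  {"x": 1.4, "y": 0, "z": 0, "ax": 0, "ay": 0, "az": 0},
  {"x": 0, "y": 0, "z": 1.2, "ax": 0, "ay": 0, "az": 0},
  {"x": 0, "y": 0, "z": 0.55, "ax": 0, "ay": 0, "az": 0},
  {"x": 0, "y": 0, "z": 0, "ax": 0, "ay": 0, "az": 0},
])

```text
time_s: 9.5
tool_pos: [0.5575, 0.0712, 0.0803]
tool_rot: [-179.9, -0.1, 111.5]
force: [-4.1, 2.1, 12.7]
grip_width: 0.0004
grasp_force: 6.5
```

Request:
jog_arm([
  {"x": 0, "y": 0, "z": -1.8, "ax": 0, "ay": 0, "az": 0},
  {"x": 1.2, "y": 0, "z": 0, "ax": 0, "ay": 0, "az": 0},
  {"x": 0, "y": 0, "z": 1.2, "ax": 0, "ay": 0, "az": 0},
  {"x": 0, "y": 0, "z": 0.65, "ax": 0, "ay": 0, "az": 0},
  {"x": 0, "y": 0, "z": 0, "ax": 0, "ay": 0, "az": 0},
])

```text
time_s: 10.0
tool_pos: [0.5526, 0.0818, 0.0803]
tool_rot: [-179.9, -0.1, 111.5]
force: [-7.0, 1.0, 17.3]
grip_width: 0.0005
grasp_force: 8.2
```

Request:
jog_arm([
  {"x": 0, "y": 0, "z": -4, "ax": 0, "ay": 0, "az": 0},
  {"x": 0, "y": 0, "z": -4, "ax": 0, "ay": 0, "az": 0},
  {"x": -4, "y": 0, "z": 0, "ax": 0, "ay": 0, "az": 0},
  {"x": -4, "y": 0, "z": 0, "ax": 0, "ay": 0, "az": 0},
  {"x": -4, "y": 0, "z": 0, "ax": 0, "ay": 0, "az": 0},
])

```text
time_s: 10.5
tool_pos: [0.5972, -0.0324, 0.1578]
tool_rot: [-179.9, -0.0, 111.5]
force: [0.8, 0.1, 0.3]
grip_width: 0.0003
grasp_force: 0.0
```

Request:
jog_arm([
  {"x": -4, "y": 0, "z": 0, "ax": 0, "ay": 0, "az": 0},
  {"x": -4, "y": 0, "z": 0, "ax": 0, "ay": 0, "az": 0},
  {"x": -3, "y": 0, "z": 0, "ax": 0, "ay": 0, "az": 0},
  {"x": 0, "y": 0, "z": 0, "ax": 0, "ay": 0, "az": 0},
  {"x": 0, "y": 0, "z": 0, "ax": 0, "ay": 0, "az": 0},
])

```text
time_s: 11.0
tool_pos: [0.6367, -0.134, 0.1571]
tool_rot: [-179.8, -0.1, 111.3]
force: [0.2, 0.7, -0.3]
grip_width: 0.0002
grasp_force: 0.0
```

Run:
```python
from h import *
p=env.camera_params("wrist"); im=env.read_camera("wrist"); o=env.get_obs(); print(o["tool_pos"],o["force"],o["time_s"])
h=cv2.cvtColor(im,cv2.COLOR_RGB2HSV); r=((h[...,0]<5)|(h[...,0]>175))&(h[...,1]>190)&(h[...,2]>60)
rows=np.nonzero(r.sum(1)>6)[0]; print([onz("wrist",(np.nonzero(r[k])[0].mean(),k),.08,p).round(4) for k in rows[[0,-1]]])
a=cv2.resize(im[0:230,190:330],None,fx=2.6,fy=2.6,interpolation=2)
s=env.read_camera("side"); u,v=map(int,proj("side",(.5785,.0175,.08)))
c=cv2.resize(s[v-35:v+35,u-35:u+35],(420,a.shape[0]),interpolation=2)
cv2.imwrite("pics/w4.png",np.hstack([a,c])[:,:,::-1])
```

```text
[ 0.63686488 -0.13248543  0.15765233] [ 0.28857574  0.84678501 -0.22356148] 11.05
[array([ 0.6074, -0.0533,  0.08  ]), array([ 0.6114, -0.0684,  0.08  ])]
```

View pics/w4.png

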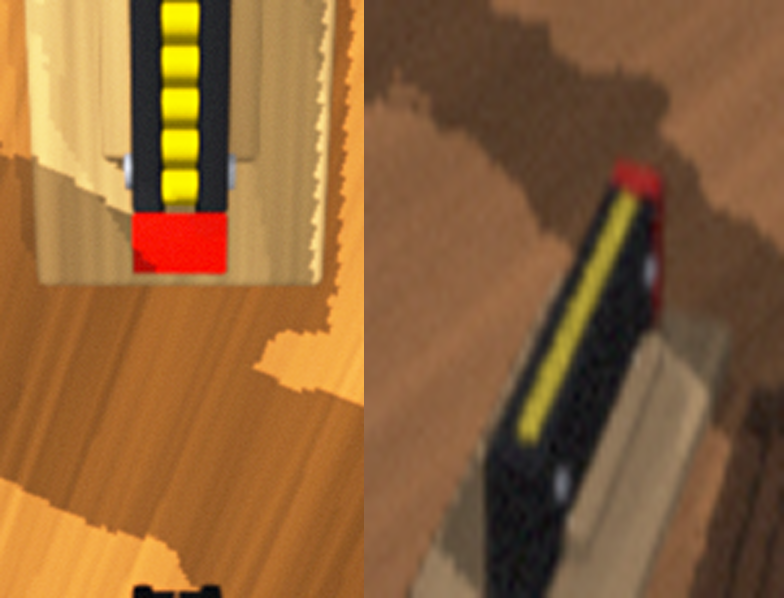

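The side view shows the teeth as one straight, flat strip. In the wrist picture the visible red-end teeth are even, and the red end at (0.611, -0.068) hasn't moved. The arm is clear, so I'm handing in.

```bash
python3 -c "
from cell import env
print(env.sign_off())"
```

```text
the job is handed in; nothing more can be done
None
```

I pressed all 15 teeth down from the red end to the black end and they look flush in the final side view; the gauge moved by no more than about 1 mm, and I handed the job in after about 11 s of robot time, with no verdict returned.

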